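Set the tray sealer's selector and start it

ROBOT

A 7-joint arm with a two-finger parallel gripper is mounted at the origin on the work surface. World frame = base frame: x ahead of the robot, y to its left, z up, the work surface at z = 0. Lengths are in mm, angles in rad, forces in N, time in s.
With the tool pointing down it reaches from about 350 to 900 mm from the base axis. Payload 7.2 kg.
Tool frame: the origin (TCP) lies at the very end of the fingers, on their centre line; the grasp point (between the pads) lies behind it (manip.tcp_to_grasp is the z of the grasp point in the tool frame, in mm); z points along the fingers, y is the direction in which the jaws open and shut (so a half turn about z gives the same grasp; the last joint's range is limited). The gripper opens to 88 mm and grips with 3 to 60 N. Pads are 20 mm wide; open, the fingers measure 115 mm over their backs; the gripper's body (75 mm by 178 mm) begins 61 mm behind the grasp point.
Start: joints at [-0.068, 0.411, -0.013, 1.596, 0.006, 1.134, -0.082], TCP at [625.003, -0.011, 222.653] pointing down, gripper open.
Joint ranges: [-2.95, 2.95], [-0.29, 1.99], [-1.47, 1.44], [0.14, 2.54], [-1.03, 4.17], [0.13, 1.85], [-2.86, 2.86]. Speed limits (rad/s): [2.39, 2.39, 3.01, 3.01, 3.14, 3.14, 3.14].

INTERFACE

Orientations are given as [roll, pitch, yaw] about the fixed x, y, z axes, in that order (R = Rz(yaw) Ry(pitch) Rx(roll)).
In Python, from bench import manip gives the robot as it stands.
- The arm moves only by the shell command python3 -m inch 'ROWS' [FORCE]. ROWS is JSON, a list of rows, each an object of numbers: "wx", "wy", "wz": the turn, a rotation vector about the world's x, y, z in degrees; "tx", "ty", "tz": the shift along the world's x, y, z in mm; "claw": the finger opening in mm, from 0 to 87.8. In form: [{"wx": .., "wy": .., "wz": .., "tx": .., "ty": .., "tz": .., "claw": ..}, ...]. A call has exactly 8 rows; each row is the pose to reach, as a shift and turn from the pose commanded when the call began; what a row does not reach only later rows make up. A row lasts 1/12 s, in which the tool goes at most 41.7 mm and 7.16 degrees, less where a joint would pass 70% of its speed; a pose out of reach is approached as far as the arm can. A call with a gripper value outside its range is refused whole. The fingers move at their own pace and stop on an object; FORCE is the grip in N (left out, the last holds). Time passes only in rows, so rows that repeat a pose let the fingers close, or fill a call up. It gives the time, the measured TCP pose, the force and the opening at its end, in the units of the state.
- manip.state(): the state, without advancing time (a new reading comes with each control period).
- manip.capture(name): name is "scene" or "side" or "wrist"; returns (picture, depth): 400x640x3 uint8, red, green, blue; 400x640 float32, mm along the optical axis (not along the pixel's ray), 0 where there is no reading.
- manip.get_calibration(name): a dict with "intrinsics" (3x3 intrinsics, pixels), "dist" ([k1, k2, p1, p2, k3] as OpenCV has them; the pictures are not rectified), "eye" and "rotation" of the camera in the world. Camera axes: x right, y up, looking along -z (the intrinsics and any distortion apply to the point x, -y, -z); pixel columns grow to the right and rows downward; lengths in mm; the calibration is good to about 2 mm. A picture is of the moment at which its call begins: read the wrist's pose just before it. get_calibration takes no time and is no camera call; for the wrist camera it gives the pose at the moment of the call.
- manip.job_done(): hands the job in, once; it reports no verdict.
The state is a dict: "time_s": time; "joint_pos": joint angles; "dq": joint speeds; "joint_torque": joint torques, N m; "tcp_pos": TCP position; "eef_rot": TCP orientation; "contact_force": force on the tool from outside, world axes, zero at the start; "wrist_torque": the same for the moment, N m; "grip_width": finger opening in mm.
Only numpy, scipy, OpenCV 4.12 (cv2) and the standard library are available. Lean on these libraries where they do the work, as an engineer would, in place of code of your own. Each camera call takes 0.05 s, during which the arm holds its last target. There are 200 camera calls.

TASK

A tray of ham waits under the tray sealer's closed lid. With a fingertip push the fin of the selector clockwise, click by click, to the fifth short mark after the long off mark, without going past it and without pinching the fin; then press the large start button fully down and let go. Do not press the small button, do not press start before the selector is set, and leave everything else on the counter where it stands.

Things in the scene. Friction and masses are not known exactly. Their poses are not given: they have to be found in the camera images.
- sealer: Fixed tray sealer: aluminium box 280 (its x) x 420 (its y) x 80 mm high, origin at the centre of its underside, front facing its -x. A closed clear lid covers the rear half (x +7 to +133 mm), up to 125 mm above the counter. On the front of the flat deck, from the +y end: rotary selector, small loose spice tin, large start button, small vent button.
- selector_axis (a point): Point on the selector's vertical turning axis, at the top face of its disc (93 mm above the counter). The black disc is 90 mm across and 12 mm thick, with an 8 mm high hub of 26 mm diameter at the centre and one upright radial fin on top.
- selector (a joint): Selector angle, rad: 0 with the fin at the off mark (end stop), growing CLOCKWISE seen from above. Sprung detents every 0.5236 rad: short mark n is at n x 0.5236, the fifth at 2.618; end stop at the seventh, 3.665. About 3 N at the fin's outer part leaves a detent; past half-way between two marks it snaps on by itself to the next. The fin is the pointer.
- selector_push (a point): Centre of the outer part of the fin's trailing face (the face to push for clockwise), 34 mm from the axis, 12 mm above the disc's top; moves with the selector. Its x points radially outward along the fin, z up, y out of this face: push towards -y. The aluminium fin is 16 mm thick, 30 mm tall above the disc, from 12 to 44 mm from the axis.
- off_mark (a point): Centre of the long thick white off mark on the deck, 57 mm from the selector axis, at 135 degrees from the sealer's +x towards its +y. Seven short white marks follow clockwise, 30 degrees apart, around the disc.
- selector_trail: Trailing half of the fin (8 mm thick, the counter-clockwise side seen from above), origin under its centre on the disc, 28 mm from the axis; part of the selector.
- selector_lead: Leading half of the fin (8 mm thick, the clockwise side seen from above), origin under its centre on the disc, 28 mm from the axis; part of the selector.
- start_top (a point): Centre of the top of the start button, the larger of the two round grey push buttons, cap 42 mm across; pressed straight down.
- start (a joint): Travel of the start button in m: 0 released, 0.006 fully down (5 N there); springs back.
- vent_top (a point): Centre of the top of the vent button, the smaller round grey push button, cap 18 mm across, 80 mm to the sealer's -y side of the start button. Not to be pressed.
- vent (a joint): Travel of the vent button in m: 0 released, 0.004 fully down (3 N there).
- spice_tin: Bystander: small round tin on the sealer's deck between selector and start button, diameter 42, height 55 mm, loose; origin at the centre of its underside, z up.
- jar_a: Bystander: glass jar, diameter 68, height 105 mm, loose; origin at the centre of its underside, z up.
- jar_b: Bystander: glass jar, diameter 60, height 85 mm, loose; origin at the centre of its underside, z up.
- tin_a: Bystander: tall food tin, diameter 74, height 110 mm, loose; origin at the centre of its underside, z up.
- tin_b: Bystander: low food tin, diameter 84, height 60 mm, loose; origin at the centre of its underside, z up.
- mill: Bystander: wooden pepper mill, diameter 56, height 135 mm, loose; origin at the centre of its underside, z up.
- terminal: Bystander: card payment terminal lying flat, 160 x 78 x 35 mm, loose; origin at the centre of its underside, z up.

How it is judged (in metres and radians):
On the way, in this order (a step that is already met when the one before it is completed fails the run):
1. the selector rests in the detent of the fifth mark (value of joint selector between 2.498 and 2.738 rad and velocity of joint selector below 0.1 rad/s), for 0.2 s.
2. the start button is pressed fully down with the selector at the fifth mark (value of joint selector between 2.498 and 2.738 rad and value of joint start above 0.0045 m), for 0.05 s.
At the end, for the whole second after the job is handed in: The selector rests at the fifth mark (2.618 rad, within 0.12 rad), the start button has been pressed at least 4.5 mm and is back up (within 1.5 mm), the vent button is up, and the bystanders stand within 20 mm of their places, upright within 0.2 rad (value of joint selector between 2.498 and 2.738 rad and value of joint each of start, vent below 0.0015 m and distance of each of spice_tin, jar_a, jar_b, tin_a, tin_b, mill, terminal from where it was at the start of the episode below 0.02 m and angle between each of spice_tin, jar_a, jar_b, tin_a, tin_b, mill, terminal's own z axis and vertical below 0.2 rad); the robot touches nothing.
It fails at once if the selector is turned past the fifth mark (more than half-way to the sixth) (value of joint selector above 2.918 rad).
It fails at once if the fin is pinched: more than 2 N of finger force on both of its sides at once (contact force between each of selector_lead, selector_trail and the fingers above 2 N).
It fails at once if the start button is pressed (over 2 mm) while the selector is not at the fifth mark (value of joint start above 0.002 m and not (value of joint selector between 2.468 and 2.768 rad)).
It fails at once if the small vent button is pressed (over 2 mm) (value of joint vent above 0.002 m).
It fails at once if a bystander is moved over 20 mm, lifted or tipped (not (distance of spice_tin from where it was at the start of the episode below 0.02 m) or not (distance of jar_a from where it was at the start of the episode below 0.02 m) or not (distance of jar_b from where it was at the start of the episode below 0.02 m) or not (distance of tin_a from where it was at the start of the episode below 0.02 m) or not (distance of tin_b from where it was at the start of the episode below 0.02 m) or not (distance of mill from where it was at the start of the episode below 0.02 m) or not (distance of terminal from where it was at the start of the episode below 0.02 m) or not (angle between spice_tin's own z axis and vertical below 0.2 rad) or not (angle between jar_a's own z axis and vertical below 0.2 rad) or not (angle between jar_b's own z axis and vertical below 0.2 rad) or not (angle between tin_a's own z axis and vertical below 0.2 rad) or not (angle between tin_b's own z axis and vertical below 0.2 rad) or not (angle between mill's own z axis and vertical below 0.2 rad) or not (angle between terminal's own z axis and vertical below 0.2 rad) or height (world z) of spice_tin above 0.095 m or height (world z) of any of jar_a, jar_b, tin_a, tin_b, mill, terminal above 0.015 m).
It also fails if it takes over 45 s, if anything falls off the work surface, if the arm or the gripper's body presses on something with over 40 N, if the wrist force passes 120 N, or if a joint passes its speed limit or range.

## Working session

There is one attempt and no reset: what is moved stays moved. The work goes in short steps, Python scripts to look and compute and a shell command to move; the robot and the scene stay as the last step left them, time stands still between calls to the robot, and variables do not carry over. Pictures are saved under pics/ and viewed, about 8 in all and at most 12, crops included, and the job is handed in when it is done.

```bash
mkdir -p pics
cat > h.py <<'E'
import numpy as np, cv2
from bench import manip
def grab(n):
    c=manip.get_calibration(n); im,d=manip.capture(n)
    np.savez(f'/tmp/{n}.npz',im=im,d=d,K=np.array(c['intrinsics']),dist=np.array(c['dist'],float),eye=np.array(c['eye']),R=np.array(c['rotation']))
def load(n): return np.load(f'/tmp/{n}.npz')
def ray(c,u,v):
    p=cv2.undistortPoints(np.array([[[u,v]]],float),c['K'],c['dist'])[0,0]
    return c['R']@np.array([p[0],-p[1],-1])
def onz(n,u,v,z):
    c=load(n); r=ray(c,u,v); e=c['eye']; return e+r*(z-e[2])/r[2]
def dep(n,u,v):
    c=load(n); return c['eye']+ray(c,u,v)*float(c['d'][int(v),int(u)])
def proj(n,P):
    c=load(n); P=np.atleast_2d(P); q=(P-c['eye'])@c['R']; q=q*[1,-1,-1]
    return cv2.projectPoints(q[:,None],np.zeros(3),np.zeros(3),c['K'],c['dist'])[0][:,0]
def save(n,f,box=None,s=1):
    im=load(n)['im'][:,:,::-1]
    if box: im=im[box[1]:box[3],box[0]:box[2]]
    cv2.imwrite('pics/'+f,cv2.resize(im,None,fx=s,fy=s,interpolation=cv2.INTER_CUBIC))
E
python3 - <<'E'
from h import *
for n in('scene','side','wrist'):
    grab(n); c=load(n); print(n,c['eye'],c['R'].round(2).tolist(),c['K'][0,0],c['dist'])
    save(n,n+'0.png')
print(manip.state(),manip.tcp_to_grasp)
E
```

```text
scene [1046.43128238 -559.25067016 1050.93602071] [0.65, -0.02, 0.75] 436.8817162596721 [0.02275063 0.         0.         0.         0.        ]
side [  97.24978062 -643.45045338  667.08726699] [0.92, 0.0, -0.63] 372.72019925559476 [-0.00769102  0.          0.          0.          0.        ]
wrist [625.3829345   65.8965253  384.25031156] [-0.24, 0.0, 0.0] 293.42688845991574 [-0.04049787  0.          0.          0.          0.        ]
{'time_s': 0.15, 'joint_pos': array([-0.06821259,  0.41172086, -0.01269969,  1.596771  ,  0.00561854,
        1.13424769, -0.08223661]), 'dq': array([-4.28660433e-04, -2.08779976e-03,  3.73217448e-05, -1.36892348e-03,
        1.58053655e-03, -3.74495545e-04,  1.25433343e-03]), 'joint_torque': array([ 1.23447033e-03, -5.88331139e+01,  6.41932636e-01, -2.91289848e+01,
       -5.37989591e-02,  1.57438387e-02,  1.06989046e-04]), 'tcp_pos': array([ 6.24670716e+02, -3.44664033e-02,  2.22032457e+02]), 'eef_rot': array([-3.14048569e+00,  9.80900272e-05,  1.57079216e+00]), 'contact_force': array([ 0.48976783,  0.07070674, -0.59712841]), 'wrist_torque': array([-0.02833246,  0.01500943,  0.00915182]), 'grip_width': 87.67025637939804} -18.700000000000003
```

View pics/scene0.png

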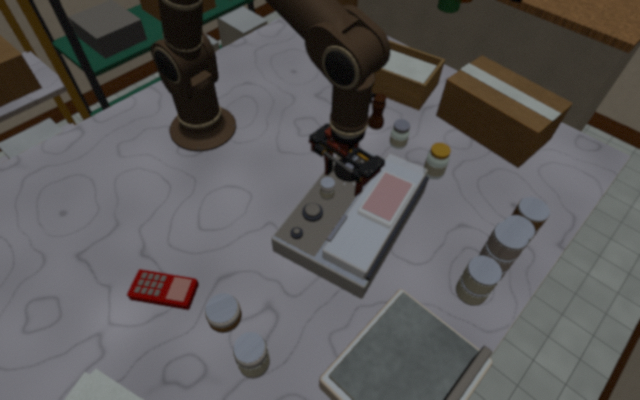

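View pics/wrist0.png

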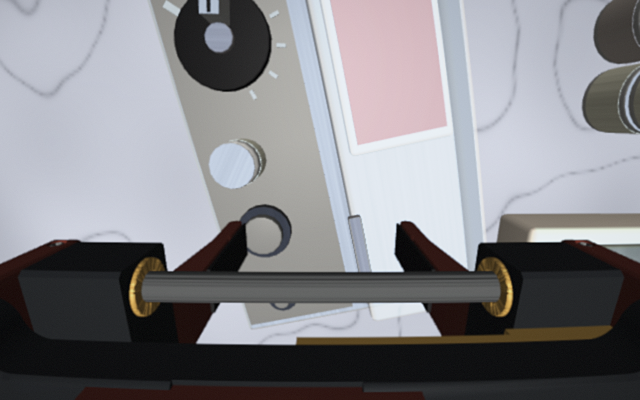

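The wrist view shows the selector with its hub at (218,37), the long off mark at about (172,5), the spice tin at (236,163), the start button at (266,230) and the vent button at (285,300). The fin is cut off at the top edge. The scene view shows the sealer with free space in front of it. Next I'll move the camera over the selector.

```bash
sed -i "s/R=np.array(c\['rotation'\]))/R=Rotation.from_euler('xyz',c['rotation']).as_matrix())/; 1i from scipy.spatial.transform import Rotation" h.py
python3 - <<'E'
from h import *
for n in('scene','side','wrist'): grab(n)
print('hub',onz('wrist',218,37,101),dep('wrist',218,37)); print('start',dep('wrist',266,232),'vent',dep('wrist',287,301),'tin',dep('wrist',233,165))
print('scene tin',dep('scene',327,184),dep('scene',313,209))
E
python3 -m inch '[{"ty":15,"tz":8},{"ty":35,"tz":16},{"ty":55,"tz":25},{"ty":75,"tz":35},{"ty":95,"tz":45},{"ty":110,"tz":50},{"ty":110,"tz":50},{"ty":110,"tz":50}]'
python3 - <<'E'
from h import *
grab('wrist');save('wrist','w1.png',s=1.25)
E
```

```text
hub [533.99658531 142.66142859 101.        ] [534.35499538 142.36075663 102.11088466]
start [569.69445653 -40.46575543 102.93094588] vent [616.98335736  22.63188618 319.22705721] tin [550.41152569  32.50060119 135.06678097]
scene tin [548.92883022  24.56985493 132.69214193] [562.44048018 -44.89339718  98.11515365]schema error: expected keys wx, wy, wz, tx, ty, tz, claw
```

View pics/w1.png

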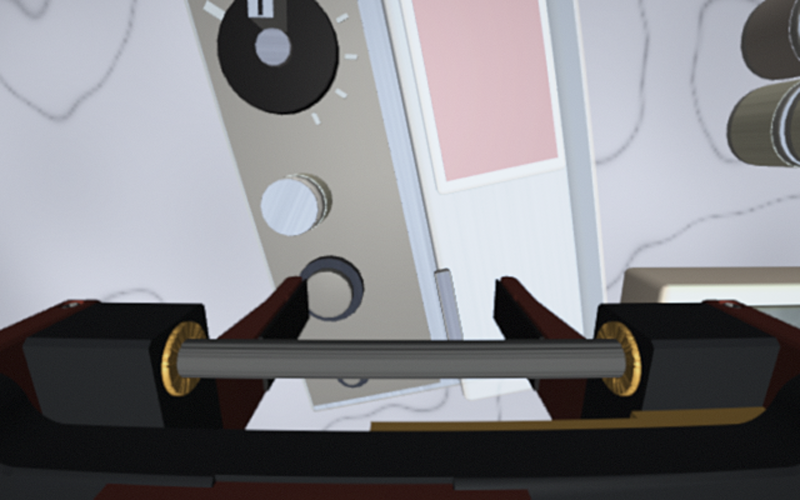

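The move was refused because every key is required, so the arm did not move. I'll resend it in full with the fingers closed.

```bash
python3 -m inch '[{"wx":0,"wy":0,"wz":0,"tx":0,"ty":15,"tz":8,"claw":0},{"wx":0,"wy":0,"wz":0,"tx":0,"ty":35,"tz":16,"claw":0},{"wx":0,"wy":0,"wz":0,"tx":0,"ty":55,"tz":25,"claw":0},{"wx":0,"wy":0,"wz":0,"tx":0,"ty":75,"tz":35,"claw":0},{"wx":0,"wy":0,"wz":0,"tx":0,"ty":95,"tz":45,"claw":0},{"wx":0,"wy":0,"wz":0,"tx":0,"ty":110,"tz":50,"claw":0},{"wx":0,"wy":0,"wz":0,"tx":0,"ty":110,"tz":50,"claw":0},{"wx":0,"wy":0,"wz":0,"tx":0,"ty":110,"tz":50,"claw":0}]' 20
python3 - <<'E'
from h import *
grab('wrist');save('wrist','w2.png',s=1.25)
E
```

```text
time_s: 1.02
tcp_pos: [624.9, 110.3, 272.4]
eef_rot: [-3.142, 0.0, 1.572]
contact_force: [-0.1, -0.2, -1.1]
grip_width: 38.2
```

View pics/w2.png

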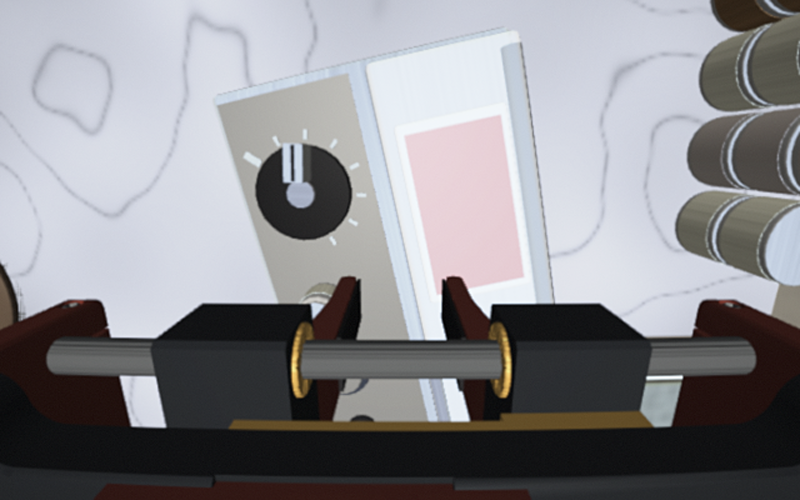

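The selector disc is centred near (302,193) with the hub at (300,194). The fin points up the image with its top at (282–303, 145–183). The marks are off (252,158), 1 (279,142), 2 (305,134), 3 (332,145), 4 (353,166), 5 (361,195), 6 (352,222) and 7 (335,241). Next I'll compute the geometry.

```bash
cat > geo.py <<'E'
from h import *
px=np.array([(252,158),(279,142),(305,134),(332,145),(353,166),(361,195),(352,222),(335,241)])/1.25
M=np.array([onz('wrist',u,v,80)[:2] for u,v in px])
from scipy.optimize import least_squares
# marks: off centre 57 mm, shorts unknown radius
def f(p): 
    a=p[2]+np.radians(135)-np.arange(8)*np.pi/6; r=np.r_[57,np.full(7,p[3])]
    return (M-p[:2]-np.c_[r*np.cos(a),r*np.sin(a)]).ravel()
s=least_squares(f,[534,142,.25,57]); print('fit',s.x,np.degrees(s.x[2]),s.fun.round(1))
A=s.x[:2]; print('hub',onz('wrist',300/1.25,194/1.25,101))
for u,v in[(282,145),(303,145),(282,183),(303,183),(293,145),(293,183)]:
    P=onz('wrist',u/1.25,v/1.25,123)[:2]-A; print(u,v,P.round(1),np.degrees(np.arctan2(P[1],P[0])).round(1),np.linalg.norm(P).round(1))
c=np.cos(s.x[2]);sn=np.sin(s.x[2])
E
python3 geo.py; python3 -c "
from h import *
save('wrist','w3.png',(180,90,310,210),6)"
```

```text
fit [5.33903656e+02 1.42182869e+02 2.13884706e-01 5.30836335e+01] 12.254690943909269 [-1.4  1.5  1.8 -0.3 -0.1  0.9 -1.4 -0.7 -0.7  0.3  0.4 -0.2 -0.7 -0.4
  2.2 -1.1]
hub [534.08415297 142.5344028  101.        ]
282 145 [-6.3 42.9] 98.4 43.4
303 145 [11.1 42.8] 75.5 44.2
282 183 [-8.5 11.9] 125.7 14.6
303 183 [ 9.3 11.8] 51.8 15.0
293 145 [ 2.8 42.9] 86.2 43.0
293 183 [ 0.8 11.8] 86.0 11.9
```

View pics/w3.png

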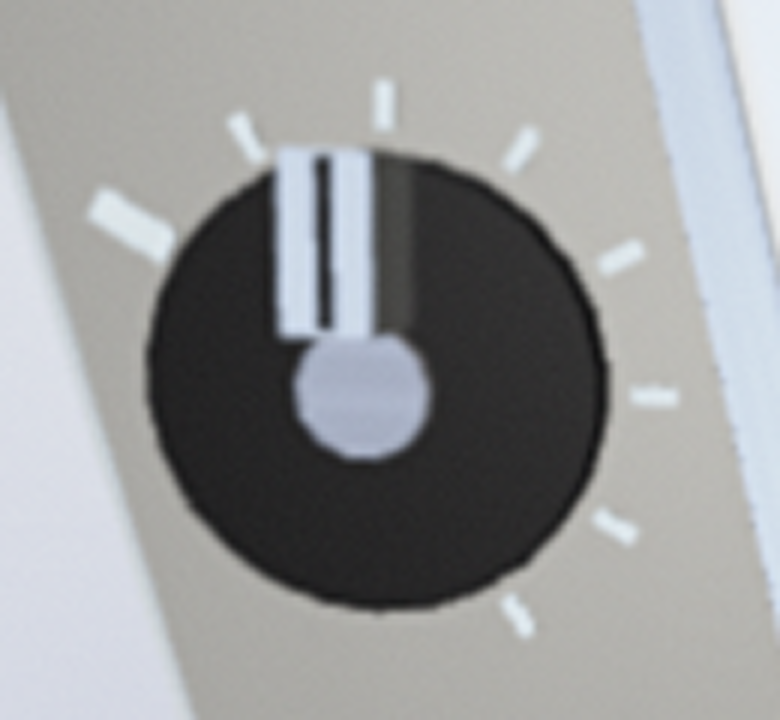

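The fin sits at 86–87° in the world. Off is at 147.3°, so the fin starts at the second mark and needs three more clicks. The fifth mark is at about −2.7°. Next I'll put the closed fingers behind the trailing face (−x side) and then lower them.

```bash
python3 -m inch '[{"wx":0,"wy":0,"wz":0,"tx":-15,"ty":9,"tz":0,"claw":0},{"wx":0,"wy":0,"wz":0,"tx":-40,"ty":23,"tz":0,"claw":0},{"wx":0,"wy":0,"wz":-1,"tx":-65,"ty":37,"tz":0,"claw":0},{"wx":0,"wy":0,"wz":-2,"tx":-90,"ty":51,"tz":-10,"claw":0},{"wx":0,"wy":0,"wz":-3,"tx":-110,"ty":62,"tz":-30,"claw":0},{"wx":0,"wy":0,"wz":-3,"tx":-123,"ty":69,"tz":-55,"claw":0},{"wx":0,"wy":0,"wz":-3,"tx":-123,"ty":69,"tz":-70,"claw":0},{"wx":0,"wy":0,"wz":-3,"tx":-123,"ty":69,"tz":-70,"claw":0}]'
python3 - <<'E'
from h import *
grab('wrist');save('wrist','w4.png')
E
```

```text
time_s: 1.73
tcp_pos: [499.7, 176.8, 199.3]
eef_rot: [-3.137, 0.003, 1.518]
contact_force: [-0.6, -1.1, 0.1]
grip_width: 0.6
```

View pics/w4.png

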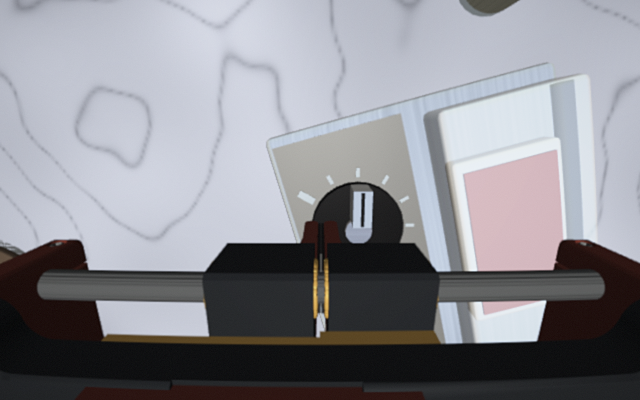

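The closed fingertip, around (320,230), is left of the fin at (362,208), which still points at mark 2. Path clear. Now I'll lower and check.

```bash
python3 -m inch '[{"wx":0,"wy":0,"wz":0,"tx":0,"ty":0,"tz":-10,"claw":0},{"wx":0,"wy":0,"wz":0,"tx":0,"ty":0,"tz":-30,"claw":0},{"wx":0,"wy":0,"wz":0,"tx":0,"ty":0,"tz":-50,"claw":0},{"wx":0,"wy":0,"wz":0,"tx":0,"ty":0,"tz":-70,"claw":0},{"wx":0,"wy":0,"wz":0,"tx":0,"ty":0,"tz":-88,"claw":0},{"wx":0,"wy":0,"wz":0,"tx":0,"ty":0,"tz":-98,"claw":0},{"wx":0,"wy":0,"wz":0,"tx":0,"ty":0,"tz":-98,"claw":0},{"wx":0,"wy":0,"wz":0,"tx":0,"ty":0,"tz":-98,"claw":0}]'
python3 - <<'E'
from h import *
grab('wrist');print(manip.state()['tcp_pos'], manip.state()['contact_force'])
A=np.array([534,142.4]); T=np.array([502,179.])
for th in (87,80,75,70,66,57.3,50,45,40,35,30,27.3,20,15,12,9,6,3,0,-2.7):
    t=np.radians(th);u=np.r_[np.cos(t),np.sin(t)];n=np.r_[-np.sin(t),np.cos(t)]
    print(th,(A+35*u+21.5*n-T).round(1))
E
```

```text
time_s: 2.45
tcp_pos: [502.6, 178.6, 104.8]
eef_rot: [-3.142, 0.0, 1.518]
contact_force: [0.0, -0.1, 0.4]
grip_width: 0.2
[502.91734007 178.9117685  105.49784963] [ 0.39422122 -0.56746418  0.71936276]
87 [12.4 -0.5]
80 [16.9  1.6]
75 [20.3  2.8]
70 [23.8  3.6]
66 [26.6  4.1]
57.3 [32.8  4.5]
50 [38.  4.]
45 [41.5  3.4]
40 [45.   2.4]
35 [48.3  1.1]
30 [51.6 -0.5]
27.3 [53.2 -1.4]
20 [57.5 -4.4]
15 [60.2 -6.8]
12 [61.8 -8.3]
9 [63.2 -9.9]
6 [ 64.6 -11.6]
3 [ 65.8 -13.3]
0 [ 67.  -15.1]
-2.7 [ 68.  -16.8]
```

```bash
python3 -m inch '[{"wx":0,"wy":0,"wz":0,"tx":7,"ty":0,"tz":0,"claw":0},{"wx":0,"wy":0,"wz":0,"tx":12,"ty":-0.5,"tz":0,"claw":0},{"wx":0,"wy":0,"wz":-4,"tx":14.5,"ty":0.5,"tz":0,"claw":0},{"wx":0,"wy":0,"wz":-8,"tx":17.5,"ty":1.9,"tz":0,"claw":0},{"wx":0,"wy":0,"wz":-12,"tx":20.3,"ty":2.8,"tz":0,"claw":0},{"wx":0,"wy":0,"wz":-17,"tx":23.8,"ty":3.6,"tz":0,"claw":0},{"wx":0,"wy":0,"wz":-21,"tx":26.6,"ty":4.1,"tz":0,"claw":0},{"wx":0,"wy":0,"wz":-21,"tx":26.6,"ty":4.1,"tz":0,"claw":0}]'
python3 - <<'E'
from h import *
grab('wrist');save('wrist','w5.png',(160,80,560,330),2)
E
```

```text
time_s: 3.17
tcp_pos: [530.0, 183.3, 105.4]
eef_rot: [3.14, -0.001, 1.149]
contact_force: [-0.4, 0.7, 0.1]
grip_width: 0.7
```

View pics/w5.png

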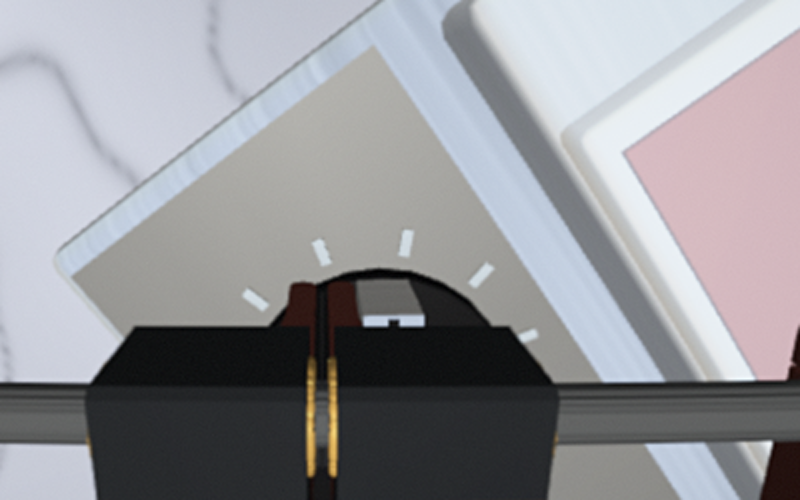

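The fin's end face at (390,295) now points at mark 3 (406,242), and the fingertip is just behind it. The first click is done. On to the fourth mark.

```bash
python3 -m inch '[{"wx":0,"wy":0,"wz":-4,"tx":3,"ty":0.2,"tz":0,"claw":0},{"wx":0,"wy":0,"wz":-9,"tx":6.2,"ty":0.4,"tz":0,"claw":0},{"wx":0,"wy":0,"wz":-13,"tx":9.2,"ty":0.1,"tz":0,"claw":0},{"wx":0,"wy":0,"wz":-17,"tx":12.1,"ty":-0.2,"tz":0,"claw":0},{"wx":0,"wy":0,"wz":-21,"tx":14.9,"ty":-0.7,"tz":0,"claw":0},{"wx":0,"wy":0,"wz":-26,"tx":18.4,"ty":-1.7,"tz":0,"claw":0},{"wx":0,"wy":0,"wz":-30,"tx":21.1,"ty":-2.7,"tz":0,"claw":0},{"wx":0,"wy":0,"wz":-30,"tx":21.1,"ty":-2.7,"tz":0,"claw":0}]'
python3 - <<'E'
from h import *
grab('wrist');save('wrist','w6.png',(160,80,560,330),2)
E
```

```text
time_s: 3.88
tcp_pos: [550.4, 180.3, 105.1]
eef_rot: [3.141, -0.001, 0.627]
contact_force: [-1.1, -0.4, 0.1]
grip_width: 0.5
```

View pics/w6.png

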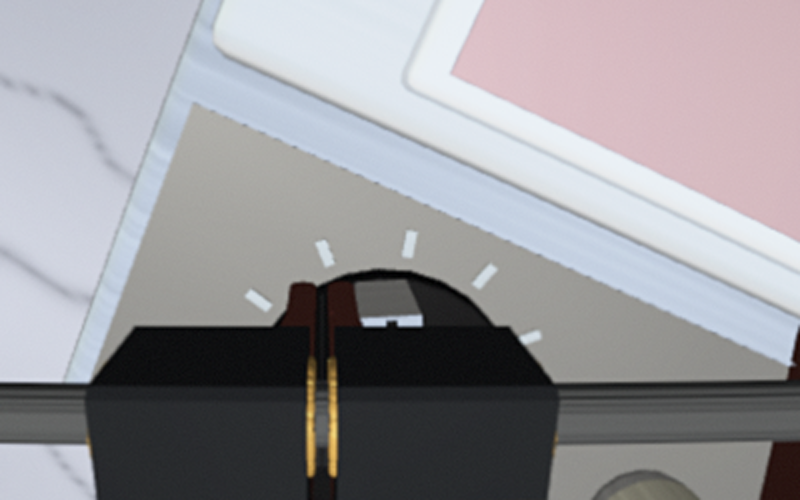

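The picture looks the same one step on: the fin (390,297) now points at mark 4 (410,243). One more click is needed, done more slowly.

```bash
python3 -m inch '[{"wx":0,"wy":0,"wz":-4,"tx":2.6,"ty":-1.2,"tz":0,"claw":0},{"wx":0,"wy":0,"wz":-8.7,"tx":5.6,"ty":-2.8,"tz":0,"claw":0},{"wx":0,"wy":0,"wz":-12,"tx":7.5,"ty":-4.2,"tz":0,"claw":0},{"wx":0,"wy":0,"wz":-14,"tx":8.7,"ty":-5,"tz":0,"claw":0},{"wx":0,"wy":0,"wz":-16,"tx":9.9,"ty":-5.8,"tz":0,"claw":0},{"wx":0,"wy":0,"wz":-18,"tx":11,"ty":-6.7,"tz":0,"claw":0},{"wx":0,"wy":0,"wz":-20,"tx":12.1,"ty":-7.7,"tz":0,"claw":0},{"wx":0,"wy":0,"wz":-20,"tx":12.1,"ty":-7.7,"tz":0,"claw":0}]'
python3 -m inch '[{"wx":0,"wy":0,"wz":-1,"tx":0.5,"ty":-0.5,"tz":0,"claw":0},{"wx":0,"wy":0,"wz":-2.5,"tx":1.3,"ty":-1.2,"tz":0,"claw":0},{"wx":0,"wy":0,"wz":-4,"tx":2.1,"ty":-2,"tz":0,"claw":0},{"wx":0,"wy":0,"wz":-5.5,"tx":2.8,"ty":-2.8,"tz":0,"claw":0},{"wx":0,"wy":0,"wz":-7,"tx":3.5,"ty":-3.6,"tz":0,"claw":0},{"wx":0,"wy":0,"wz":-8.5,"tx":4.2,"ty":-4.4,"tz":0,"claw":0},{"wx":0,"wy":0,"wz":-10,"tx":4.8,"ty":-5.2,"tz":0,"claw":0},{"wx":0,"wy":0,"wz":-10,"tx":4.8,"ty":-5.2,"tz":0,"claw":0}]'
python3 - <<'E'
from h import *
grab('wrist');save('wrist','w7.png',(160,80,560,330),2)
E
```

```text
time_s: 4.6
tcp_pos: [561.6, 173.2, 104.8]
eef_rot: [-3.141, 0.0, 0.282]
contact_force: [-1.1, 0.6, 1.3]
grip_width: 0.2
time_s: 5.27
tcp_pos: [567.0, 166.9, 104.7]
eef_rot: [3.141, -0.0, 0.102]
contact_force: [-0.6, 0.0, -0.5]
grip_width: 0.3
```

View pics/w7.png

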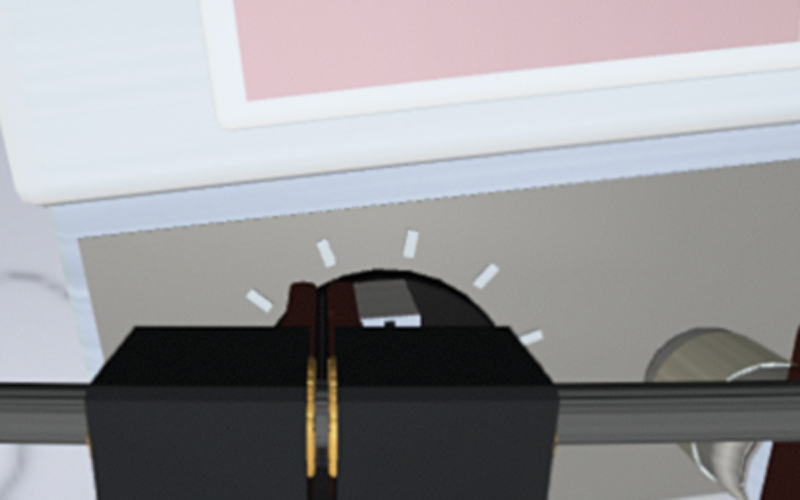

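The fin (388,297) now points at mark 5 (411,243), with two marks left after it, 6 at (485,275) and 7 at (533,337). I'll back off from the fin, rise, and move to where the camera sees both the selector and the start button.

```bash
python3 -m inch '[{"wx":0,"wy":0,"wz":0,"tx":0,"ty":5,"tz":0,"claw":0},{"wx":0,"wy":0,"wz":0,"tx":-1,"ty":12,"tz":3,"claw":0},{"wx":0,"wy":0,"wz":0,"tx":-2,"ty":15,"tz":15,"claw":0},{"wx":0,"wy":0,"wz":0,"tx":-2,"ty":15,"tz":40,"claw":0},{"wx":0,"wy":0,"wz":0,"tx":-2,"ty":15,"tz":70,"claw":0},{"wx":0,"wy":0,"wz":0,"tx":-2,"ty":15,"tz":95,"claw":0},{"wx":0,"wy":0,"wz":0,"tx":-2,"ty":15,"tz":115,"claw":0},{"wx":0,"wy":0,"wz":0,"tx":-2,"ty":15,"tz":120,"claw":0}]'
python3 -m inch '[{"wx":0,"wy":0,"wz":-1,"tx":-12,"ty":-15,"tz":0,"claw":0},{"wx":0,"wy":0,"wz":-3,"tx":-30,"ty":-35,"tz":0,"claw":0},{"wx":0,"wy":0,"wz":-5,"tx":-50,"ty":-60,"tz":0,"claw":0},{"wx":0,"wy":0,"wz":-6,"tx":-70,"ty":-85,"tz":0,"claw":0},{"wx":0,"wy":0,"wz":-6,"tx":-88,"ty":-110,"tz":0,"claw":0},{"wx":0,"wy":0,"wz":-6,"tx":-100,"ty":-130,"tz":0,"claw":0},{"wx":0,"wy":0,"wz":-6,"tx":-105,"ty":-140,"tz":0,"claw":0},{"wx":0,"wy":0,"wz":-6,"tx":-105,"ty":-140,"tz":0,"claw":0}]'
python3 - <<'E'
from h import *
grab('wrist');save('wrist','w8.png',s=1.25)
E
```

```text
time_s: 5.98
tcp_pos: [566.2, 183.5, 229.5]
eef_rot: [-3.139, -0.006, 0.105]
contact_force: [0.0, 0.4, 0.1]
grip_width: 0.4
time_s: 6.65
tcp_pos: [458.8, 40.8, 224.9]
eef_rot: [-3.141, -0.0, -0.002]
contact_force: [0.4, 0.1, 0.0]
grip_width: 0.8
```

View pics/w8.png

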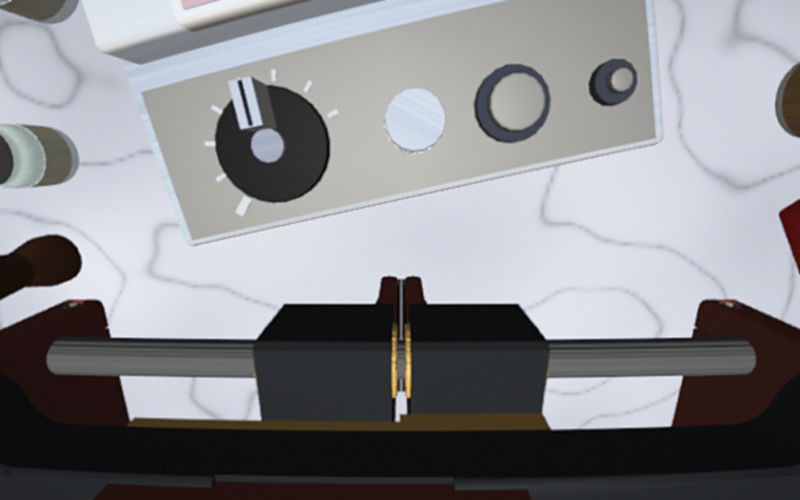

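The selector is at (267,145), the fin top runs from (239,79) to (252,128), the spice tin is at (415,120), start at (519,99) and vent at (621,80). The fin top is shifted by parallax, so I'll compute its angle.

Run:
```python
from h import *
w=lambda u,v,z: onz('wrist',u/1.25,v/1.25,z)
for a,b in(((239,80),(252,128)),((238,84),(251,126)),((229,81),(240,131)),((250,77),(264,126))):
    P=w(*a,123);Q=w(*b,123);d=(P-Q);print(np.degrees(np.arctan2(d[1],d[0])),P,Q)
H=w(267,145,101);print('hub',H)
for m in [(243,206),(221,178),(209,143),(216,108),(273,74),(307,86),(333,113)]:
    p=w(*m,80)-H;print(m,np.degrees(np.arctan2(p[1],p[0])).round(1),np.hypot(*p[:2]).round(1))
print('start',dep('wrist',519/1.25,99/1.25),'vent',dep('wrist',621/1.25,79/1.25),'tin',dep('wrist',415/1.25,120/1.25))
```

```text
11.187687826102826 [575.95531361 150.53342919 123.        ] [544.51868645 144.3158293  123.        ]
13.384850131434208 [573.41309898 151.45589288 123.        ] [545.86135864 144.89984056 123.        ]
7.8416950059241115 [575.44653918 157.48164101 123.        ] [542.62338595 152.96109176 123.        ]
12.41012234145382 [577.7294629  142.81914189 123.        ] [545.7465576  135.78132037 123.        ]
hub [533.64696675 142.4905371  101.        ]
(243, 206) 146.7 58.7
(221, 178) 117.8 54.8
(209, 143) 87.1 55.4
(216, 108) 57.2 55.3
(273, 74) -1.6 54.7
(307, 86) -31.5 53.3
(333, 113) -62.3 53.7
start [565.76957869 -45.62209988 103.5145847 ] vent [ 581.10987536 -121.62222402  101.25431621] tin [547.88740641  31.69921491 135.21541235]
```

The fin lies at about 11°, near the half-way point to mark 5 (12.3°). It hasn't snapped in, so step 1 is not met. I'll confirm numerically from the depth map.

```bash
cat >> h.py <<'E'
def fin():
    grab('wrist'); c=load('wrist'); d=c['d']; v,u=np.nonzero(d>0)
    p=cv2.undistortPoints(np.c_[u,v].astype(float)[:,None],c['K'],c['dist'])[:,0]
    X=c['eye']+(np.c_[p[:,0],-p[:,1],-np.ones(len(p))]*d[v,u][:,None])@c['R'].T
    r=X[:,:2]-[534,142.4]; k=(np.hypot(*r.T)<52)&(X[:,2]>117)&(X[:,2]<130); r=r[k]
    m=r.mean(0); print('fin n',k.sum(),'mean',m.round(1),'z',X[k,2].mean().round(1),'angle by mean',np.degrees(np.arctan2(m[1],m[0])).round(1)); 
    w=np.linalg.svd(r-m,full_matrices=False)[2][0]; print('axis',np.degrees(np.arctan2(w[1],w[0])).round(1))
E
python3 - <<'E'
from h import *
fin(); fin(); print(manip.state()['tcp_pos'],manip.state()['eef_rot'])
A=np.array([534,142.4])
for th in (30,12,9,6,4,2,0,-2,-4,-6):
    t=np.radians(th);u=np.r_[np.cos(t),np.sin(t)];n=np.r_[-np.sin(t),np.cos(t)]
    print(th,(A+35*u+21.5*n).round(1))
E
```

```text
fin n 837 mean [27.6  4.4] z 122.9 angle by mean 9.0
axis -170.5
fin n 829 mean [27.5  4.4] z 123.0 angle by mean 9.1
axis -169.6
[460.46590227  43.93298675 224.75480157] [-3.14122899e+00 -6.96931093e-04  1.34431616e-03]
30 [553.6 178.5]
12 [563.8 170.7]
9 [565.2 169.1]
6 [566.6 167.4]
4 [567.4 166.3]
2 [568.2 165.1]
0 [569.  163.9]
-2 [569.7 162.7]
-4 [570.4 161.4]
-6 [571.1 160.1]
```

The depth map agrees: the fin sits at about 9–10° and is static, held just short of snapping. I'll go back behind the trailing face and push a little further.

```bash
python3 -m inch '[{"wx":0,"wy":0,"wz":0,"tx":12,"ty":16,"tz":0,"claw":0},{"wx":0,"wy":0,"wz":0,"tx":32,"ty":42,"tz":0,"claw":0},{"wx":0,"wy":0,"wz":0,"tx":54,"ty":71,"tz":0,"claw":0},{"wx":0,"wy":0,"wz":0,"tx":76,"ty":100,"tz":0,"claw":0},{"wx":0,"wy":0,"wz":0,"tx":96,"ty":126,"tz":0,"claw":0},{"wx":0,"wy":0,"wz":0,"tx":109,"ty":143,"tz":0,"claw":0},{"wx":0,"wy":0,"wz":0,"tx":109,"ty":143,"tz":0,"claw":0},{"wx":0,"wy":0,"wz":0,"tx":109,"ty":143,"tz":0,"claw":0}]'
python3 -m inch '[{"wx":0,"wy":0,"wz":0,"tx":0,"ty":0,"tz":-12,"claw":0},{"wx":0,"wy":0,"wz":0,"tx":0,"ty":0,"tz":-35,"claw":0},{"wx":0,"wy":0,"wz":0,"tx":0,"ty":0,"tz":-60,"claw":0},{"wx":0,"wy":0,"wz":0,"tx":0,"ty":0,"tz":-85,"claw":0},{"wx":0,"wy":0,"wz":0,"tx":0,"ty":0,"tz":-108,"claw":0},{"wx":0,"wy":0,"wz":0,"tx":0,"ty":0,"tz":-120,"claw":0},{"wx":0,"wy":0,"wz":0,"tx":0,"ty":0,"tz":-120,"claw":0},{"wx":0,"wy":0,"wz":0,"tx":0,"ty":-4,"tz":-120,"claw":0}]'
python3 -m inch '[{"wx":0,"wy":0,"wz":0,"tx":0,"ty":-4,"tz":0,"claw":0},{"wx":0,"wy":0,"wz":0,"tx":0,"ty":-8,"tz":0,"claw":0},{"wx":0,"wy":0,"wz":0,"tx":0,"ty":-11,"tz":0,"claw":0},{"wx":0,"wy":0,"wz":0,"tx":0,"ty":-13,"tz":0,"claw":0},{"wx":0,"wy":0,"wz":0,"tx":0,"ty":-15,"tz":0,"claw":0},{"wx":0,"wy":0,"wz":0,"tx":0,"ty":-17,"tz":0,"claw":0},{"wx":0,"wy":0,"wz":0,"tx":0,"ty":-18,"tz":0,"claw":0},{"wx":0,"wy":0,"wz":0,"tx":0,"ty":-18,"tz":0,"claw":0}]'
python3 - <<'E'
from h import *
fin()
E
```

```text
time_s: 7.47
tcp_pos: [568.7, 188.0, 223.2]
eef_rot: [3.141, 0.002, 0.004]
contact_force: [-0.3, -0.4, -1.2]
grip_width: 0.5
time_s: 8.13
tcp_pos: [568.2, 181.6, 104.5]
eef_rot: [3.141, 0.001, 0.0]
contact_force: [0.4, -0.3, 0.1]
grip_width: 0.5
time_s: 8.8
tcp_pos: [568.6, 163.2, 104.7]
eef_rot: [3.141, 0.0, -0.0]
contact_force: [0.2, 0.2, 0.1]
grip_width: 0.8
fin n 524 mean [44.   6.7] z 122.8 angle by mean 8.7
axis -97.4
```

```bash
python3 -m inch '[{"wx":0,"wy":0,"wz":0,"tx":0,"ty":5,"tz":0,"claw":0},{"wx":0,"wy":0,"wz":0,"tx":0,"ty":12,"tz":3,"claw":0},{"wx":0,"wy":0,"wz":0,"tx":0,"ty":18,"tz":15,"claw":0},{"wx":0,"wy":0,"wz":0,"tx":0,"ty":18,"tz":40,"claw":0},{"wx":0,"wy":0,"wz":0,"tx":0,"ty":18,"tz":70,"claw":0},{"wx":0,"wy":0,"wz":0,"tx":0,"ty":18,"tz":95,"claw":0},{"wx":0,"wy":0,"wz":0,"tx":0,"ty":18,"tz":115,"claw":0},{"wx":0,"wy":0,"wz":0,"tx":0,"ty":18,"tz":120,"claw":0}]'
python3 -m inch '[{"wx":0,"wy":0,"wz":0,"tx":-12,"ty":-15,"tz":0,"claw":0},{"wx":0,"wy":0,"wz":0,"tx":-32,"ty":-42,"tz":0,"claw":0},{"wx":0,"wy":0,"wz":0,"tx":-54,"ty":-71,"tz":0,"claw":0},{"wx":0,"wy":0,"wz":0,"tx":-76,"ty":-100,"tz":0,"claw":0},{"wx":0,"wy":0,"wz":0,"tx":-96,"ty":-126,"tz":0,"claw":0},{"wx":0,"wy":0,"wz":0,"tx":-109,"ty":-143,"tz":0,"claw":0},{"wx":0,"wy":0,"wz":0,"tx":-109,"ty":-143,"tz":0,"claw":0},{"wx":0,"wy":0,"wz":0,"tx":-109,"ty":-143,"tz":0,"claw":0}]'
python3 - <<'E'
from h import *
fin(); fin(); save('wrist','w9.png',s=1.25)
print(manip.state()['tcp_pos'])
E
```

```text
time_s: 9.52
tcp_pos: [570.1, 183.0, 228.5]
eef_rot: [-3.139, -0.005, 0.001]
contact_force: [-1.1, -0.4, -0.2]
grip_width: 0.2
time_s: 10.18
tcp_pos: [459.2, 38.5, 224.6]
eef_rot: [-3.141, -0.0, -0.001]
contact_force: [1.3, 0.5, -0.3]
grip_width: 0.3
fin n 825 mean [27.9 -1.9] z 123.0 angle by mean -4.0
axis 177.5
fin n 820 mean [27.9 -1.9] z 123.0 angle by mean -3.9
axis 177.8
[460.12417274  39.7459078  224.50409967]
```

View pics/w9.png

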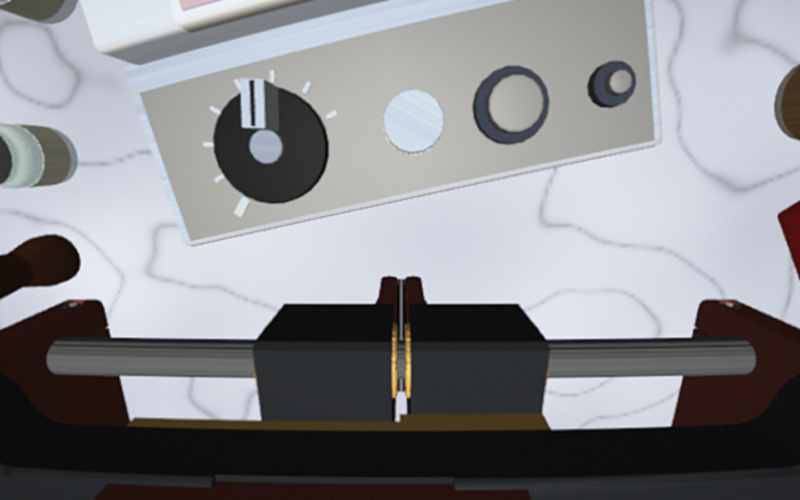

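The fin now points at −2 to −4°, on mark 5 at −2.7°, and the other items haven't moved. Start is at (566,−45) with its top at z≈103. I'll move over it and stop 20 mm above.

```bash
python3 -m inch '[{"wx":0,"wy":0,"wz":0,"tx":12,"ty":-10,"tz":0,"claw":0},{"wx":0,"wy":0,"wz":0,"tx":34,"ty":-28,"tz":0,"claw":0},{"wx":0,"wy":0,"wz":0,"tx":58,"ty":-48,"tz":0,"claw":0},{"wx":0,"wy":0,"wz":0,"tx":82,"ty":-68,"tz":0,"claw":0},{"wx":0,"wy":0,"wz":0,"tx":100,"ty":-82,"tz":0,"claw":0},{"wx":0,"wy":0,"wz":0,"tx":106,"ty":-88,"tz":-10,"claw":0},{"wx":0,"wy":0,"wz":0,"tx":106,"ty":-88,"tz":-20,"claw":0},{"wx":0,"wy":0,"wz":0,"tx":106,"ty":-88,"tz":-30,"claw":0}]'
python3 -m inch '[{"wx":0,"wy":0,"wz":0,"tx":0,"ty":0,"tz":-15,"claw":0},{"wx":0,"wy":0,"wz":0,"tx":0,"ty":0,"tz":-30,"claw":0},{"wx":0,"wy":0,"wz":0,"tx":0,"ty":0,"tz":-45,"claw":0},{"wx":0,"wy":0,"wz":0,"tx":0,"ty":0,"tz":-60,"claw":0},{"wx":0,"wy":0,"wz":0,"tx":0,"ty":0,"tz":-70,"claw":0},{"wx":0,"wy":0,"wz":0,"tx":0,"ty":0,"tz":-75,"claw":0},{"wx":0,"wy":0,"wz":0,"tx":0,"ty":0,"tz":-75,"claw":0},{"wx":0,"wy":0,"wz":0,"tx":0,"ty":0,"tz":-75,"claw":0}]'
python3 - <<'E'
from h import *
grab('side'); save('side','s1.png',None,1)
p=proj('side',[565.6,-45,104])[0].astype(int);print(p)
x,y=p; save('side','s1.png',(max(0,x-100),max(0,y-75),x+100,y+75),4)
E
```

```text
time_s: 10.95
tcp_pos: [565.0, -48.3, 192.5]
eef_rot: [-3.142, 0.002, 0.001]
contact_force: [0.3, -0.1, -0.5]
grip_width: 0.3
time_s: 11.62
tcp_pos: [565.4, -49.1, 119.7]
eef_rot: [-3.142, 0.0, 0.0]
contact_force: [-0.2, 0.3, 0.7]
grip_width: 0.6
[328 195]
```

View pics/s1.png

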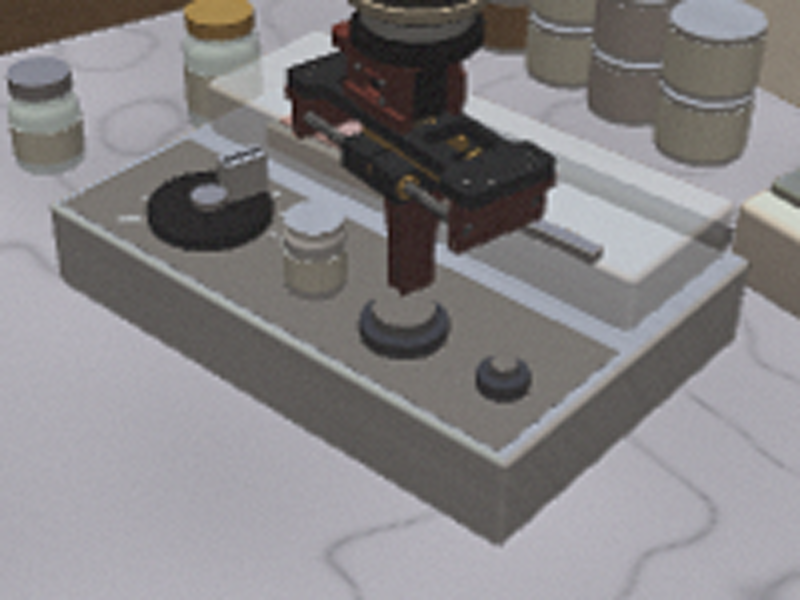

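The fingertip hangs directly over the start button's cap (405,310), clear of the tin (315,245) and the vent button (505,375). The fin is at mark 5. Now I'll press in steps.

```bash
python3 -m inch '[{"wx":0,"wy":0,"wz":0,"tx":0,"ty":3,"tz":-6,"claw":0},{"wx":0,"wy":0,"wz":0,"tx":0,"ty":3,"tz":-12,"claw":0},{"wx":0,"wy":0,"wz":0,"tx":0,"ty":3,"tz":-15,"claw":0},{"wx":0,"wy":0,"wz":0,"tx":0,"ty":3,"tz":-17,"claw":0},{"wx":0,"wy":0,"wz":0,"tx":0,"ty":3,"tz":-19,"claw":0},{"wx":0,"wy":0,"wz":0,"tx":0,"ty":3,"tz":-20,"claw":0},{"wx":0,"wy":0,"wz":0,"tx":0,"ty":3,"tz":-20,"claw":0},{"wx":0,"wy":0,"wz":0,"tx":0,"ty":3,"tz":-20,"claw":0}]'
python3 -c "
from h import *
print(np.mean([(manip.capture('side'),manip.state()['contact_force'])[1] for i in range(4)],0))"
```

```text
time_s: 12.33
tcp_pos: [565.4, -46.4, 99.7]
eef_rot: [-3.141, 0.0, 0.0]
contact_force: [-2.7, 2.4, 3.0]
grip_width: 0.5
[-1.96505464  1.11330936  2.84944533]
```

The force is about 3 N, so the cap is partly down. I'll press 4 mm further.

```bash
python3 -m inch '[{"wx":0,"wy":0,"wz":0,"tx":0,"ty":0,"tz":-1,"claw":0},{"wx":0,"wy":0,"wz":0,"tx":0,"ty":0,"tz":-2,"claw":0},{"wx":0,"wy":0,"wz":0,"tx":0,"ty":0,"tz":-3,"claw":0},{"wx":0,"wy":0,"wz":0,"tx":0,"ty":0,"tz":-3.5,"claw":0},{"wx":0,"wy":0,"wz":0,"tx":0,"ty":0,"tz":-4,"claw":0},{"wx":0,"wy":0,"wz":0,"tx":0,"ty":0,"tz":-4,"claw":0},{"wx":0,"wy":0,"wz":0,"tx":0,"ty":0,"tz":-4,"claw":0},{"wx":0,"wy":0,"wz":0,"tx":0,"ty":0,"tz":-4,"claw":0}]'
python3 -c "
from h import *
print(np.mean([(manip.capture('side'),np.r_[manip.state()['contact_force'],manip.state()['tcp_pos']])[1] for i in range(4)],0))"
```

```text
time_s: 13.2
tcp_pos: [565.7, -46.5, 96.3]
eef_rot: [-3.141, -0.0, -0.0]
contact_force: [-4.4, 1.0, 10.5]
grip_width: 0.5
[ -4.62672676   1.32806721  10.2720101  565.70977649 -46.51916844
  96.32317111]
```

The force is now 10 N and the tip has stalled, so the button is bottomed. Next I'll release, rise, and return to the viewing pose.

```bash
python3 -m inch '[{"wx":0,"wy":0,"wz":0,"tx":0,"ty":0,"tz":4,"claw":0},{"wx":0,"wy":0,"wz":0,"tx":0,"ty":0,"tz":10,"claw":0},{"wx":0,"wy":0,"wz":0,"tx":0,"ty":0,"tz":25,"claw":0},{"wx":0,"wy":0,"wz":0,"tx":0,"ty":0,"tz":50,"claw":0},{"wx":0,"wy":0,"wz":0,"tx":0,"ty":0,"tz":80,"claw":0},{"wx":0,"wy":0,"wz":0,"tx":0,"ty":0,"tz":105,"claw":0},{"wx":0,"wy":0,"wz":0,"tx":0,"ty":0,"tz":125,"claw":0},{"wx":0,"wy":0,"wz":0,"tx":0,"ty":0,"tz":129,"claw":0}]'
python3 -m inch '[{"wx":0,"wy":0,"wz":0,"tx":-12,"ty":10,"tz":0,"claw":0},{"wx":0,"wy":0,"wz":0,"tx":-34,"ty":28,"tz":0,"claw":0},{"wx":0,"wy":0,"wz":0,"tx":-58,"ty":48,"tz":0,"claw":0},{"wx":0,"wy":0,"wz":0,"tx":-82,"ty":68,"tz":0,"claw":0},{"wx":0,"wy":0,"wz":0,"tx":-100,"ty":82,"tz":0,"claw":0},{"wx":0,"wy":0,"wz":0,"tx":-106,"ty":88,"tz":0,"claw":0},{"wx":0,"wy":0,"wz":0,"tx":-106,"ty":88,"tz":0,"claw":0},{"wx":0,"wy":0,"wz":0,"tx":-106,"ty":88,"tz":0,"claw":0}]'
python3 - <<'E'
from h import *
fin(); s=manip.state(); print(s['tcp_pos'],s['contact_force'],s['dq'].round(3))
print('start',dep('wrist',519/1.25,99/1.25),'vent',dep('wrist',621/1.25,79/1.25),'tin',dep('wrist',415/1.25,120/1.25))
E
```

```text
time_s: 14.07
tcp_pos: [567.6, -47.2, 228.4]
eef_rot: [3.141, -0.006, -0.001]
contact_force: [0.8, -0.3, 0.5]
grip_width: 0.1
time_s: 14.73
tcp_pos: [460.3, 41.2, 224.6]
eef_rot: [3.141, -0.001, 0.0]
contact_force: [0.1, -0.7, -0.1]
grip_width: 0.2
fin n 817 mean [27.8 -1.9] z 122.9 angle by mean -3.9
axis 178.8
[460.60766577  40.70835252 224.64322868] [ 0.1045008  -0.38579676 -0.16133006] [ 0.01   0.009  0.007 -0.006  0.001  0.002 -0.006]
start [567.62171971 -45.02642951 102.9759264 ] vent [ 583.20796655 -121.05439802  100.78047681] tin [549.39682549  32.37006547 135.36836429]
```

```bash
python3 -c "
from bench import manip
print(manip.job_done())"
```

```text
the job is handed in; nothing more can be done
None
```

The selector is on the fifth mark and the start button was pressed to its stop and released. I handed the job in at about 15 s of the 45 s; no verdict was reported.

- **Selector:** It started at the second mark, so I pushed it three clicks clockwise with the closed fingertip on the trailing face only. The third push stopped the fin about half-way, at roughly 9–11° against −2.7° for the fifth mark. I had first read that picture as a finished click; the next check showed it was not. A second gentle push seated it. The last depth checks put the fin at −1 to −4°, before and after the start press.
- **Start button:** I pressed until the tip stalled at about 10 N (5 N is fully down). After release, the top read 103.0 mm against 103.5 mm before, within noise.
- **Everything else:** The vent button's height changed by only 0.5 mm and the spice tin's measured position by about 2 mm, both within noise. I did not re-measure the jars, large tins, mill or terminal at the end, but the arm never went near them. It ended clear of everything, with a contact force of about 0 N.

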